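# Close the fermenting box evenly with its four wing nuts

## Robot

A 6-joint arm with a two-finger parallel gripper is mounted at the origin on the work surface. World frame = base frame: x ahead of the robot, y to its left, z up, the work surface at z = 0. Lengths are in mm, angles in degrees, forces in N, time in s.
With the tool pointing down it reaches from about 300 to 850 mm from the base axis. Payload 4.2 kg.
Tool frame: the origin (TCP) lies midway between the tips of the shut fingers; the grasp point (between the pads) lies env.grasp_offset behind it (env.grasp_offset is the distance from the TCP to the grasp point, in mm); y points along the fingers, x is the direction in which the jaws open and shut, and the axes are right-handed (so a half turn about y gives the same grasp; the last joint's range is limited). The gripper opens to 91 mm and grips with 3 to 60 N. Pads are 32 mm wide; open, the fingers measure 118 mm over their backs; the gripper's body (76 mm by 178 mm) begins 60 mm behind the grasp point.
Start: joints at [63.484, 18.312, 89.639, -0, 72.044, -1.146], TCP at [246.375, 519.56, 213.976] pointing down, gripper open.
Joint ranges: [-177.97, 177.97], [-48.28, 115.42], [12.27, 149.76], [-77.06, 257.06], [2.81, 150.46], [-146.56, 146.56]. Speed limits (degrees/s): [147.25, 147.25, 180, 180, 180, 180].

## Interface

Orientations are given as [roll, pitch, yaw] about the fixed x, y, z axes, in that order (R = Rz(yaw) Ry(pitch) Rx(roll)).
In Python, from workcell import state, vision, job, env gives the robot as it stands.
- The arm moves only by the shell command python3 -m handwheel 'ROWS' [FORCE]. ROWS is JSON, a list of rows, each a list of 3 entries, a list of its own where there are three numbers: the finger opening in cm, from 0 to 9.12, then the shift along the tool's x, y, z in cm, then the turn about the tool's y in degrees. A call has 1 to 10 rows; each row is the pose to reach, as a shift and turn from the pose measured when the call began, along the tool's axes at that moment; what a row does not reach only later rows make up. A row lasts 1/10 s, in which the tool goes at most 50 mm and 8.59 degrees, less where a joint would pass 70% of its speed; a pose out of reach is approached as far as the arm can. A call with a gripper value outside its range is refused whole. The fingers move at their own pace and stop on an object; FORCE is the grip in N (left out, the last holds). Time passes only in rows, so rows that repeat a pose let the fingers close. It gives the time, the measured TCP pose, the force and the opening at its end, in the units of the state.
- state(): the state, without advancing time (a new reading comes with each control period).
- vision.grab_frame(name): name is "scene" or "side" or "wrist"; returns the picture (400x640x3 uint8, red, green, blue); there is no depth.
- vision.camera_model(name): a dict with "fov_y" (degrees; the focal length in pixels is half the picture's height over the tangent of half this angle, whatever the lens; pixels are square), "cx", "cy" (the principal point, pixels), "extrinsics" (4x4, takes a point from world to camera coordinates). Camera axes: x right, y up, looking along -z (the intrinsics and any distortion apply to the point x, -y, -z); pixel columns grow to the right and rows downward; lengths in mm; the calibration is good to about 2 mm. A picture is of the moment at which its call begins: read the wrist's pose just before it. camera_model takes no time and is no camera call; for the wrist camera it gives the pose at the moment of the call.
- job.job_done(): hands the job in, once; it reports no verdict.
The state is a dict: "time_s": time; "qpos": joint angles; "qvel": joint speeds; "effort": joint torques, N m; "ee_pos": TCP position; "ee_rot": TCP orientation; "force": force on the tool from outside, world axes, zero at the start; "torque": the same for the moment, N m; "gripper_width": finger opening in mm.
Only numpy, scipy, OpenCV 4.12 (cv2) and the standard library are available. Lean on these libraries where they do the work, as an engineer would, in place of code of your own. Each camera call takes 0.05 s, during which the arm holds its last target.

## Task

Close the fermenting box: give each of its four wing nuts up to half a turn clockwise, just until you feel it go snug, without forcing it further. Work in cross order - one nut, then the one diagonally opposite, and only then the two of the other diagonal - so that the lid comes down evenly on its gasket. Let go of the nuts and leave the things standing around the box where they are.

Things in the scene. Friction and masses are not known exactly. Their poses are not given: they have to be found in the camera images.
- box: fermenting box, fixed: grey enamelled, 200 x 200 mm flange, 90 mm high, four steel studs at x, y = +-75 mm. Origin: centre of its underside, x and y along its sides, z up; yaw within +-0.4 rad.
- lid: square steel lid plate, 190 x 190 x 8 mm, loose on the studs under the four nuts, with a low bar handle (78 mm, 22 mm high) at its middle. Origin: centre of its underside, 94 mm above the box's origin when seated on the gasket, about 3 to 5 mm higher at the start. Weak springs under it push it up against the nuts; it is stiff, so after two opposite nuts it is down and the other two stand clear of it until tightened. z is its normal.
- nut1: brass wing nut at the lid's +x +y corner (box frame). All four nuts are alike, and what is said of one holds for all. Origin: centre of its underside. Round foot 21 mm across, 9 mm high; above it one flat wing, 48 mm long along the nut's x, 9 mm thick along its y, 6 to 38 mm above the origin: pinch it across y from above. Yaw of any value.
- nut2: brass wing nut at the lid's -x +y corner (box frame). All four nuts are alike, and what is said of one holds for all. Right-hand quick thread: turning it clockwise seen from above tightens it and lowers it 12 mm a turn (1.9 mm per rad). It starts 0.28 to 0.50 turn short of snug, each nut differently.
- nut3: brass wing nut at the lid's -x -y corner (box frame). All four nuts are alike, and what is said of one holds for all. It turns at about 0.10 N m; from snug on (origin 105 mm above the box's origin) the torque rises by about 0.8 N m per rad: a clear rise to be felt. 0.65 rad past snug is overtightened. Let go, it springs back to just snug.
- nut4: brass wing nut at the lid's +x -y corner (box frame). All four nuts are alike, and what is said of one holds for all. Nut 3 is diagonally opposite nut 1, nut 4 opposite nut 2. The wing has a springy give: it lags by about 0.12 rad while the nut turns and springs back by that when let go.
- stone: terracotta warming stone, 75 x 60 x 22 mm, beside the box. A bystander, loose. Origin: centre of its underside.
- scraper: bamboo dough scraper, 90 x 70 mm, 6 to 16 mm high, beside the box. A bystander, loose. Origin: centre of its underside.
- thermometer: steel dial thermometer lying flat, dial 48 mm across and 12 mm high, stem 110 mm along its y, in front of the box (on the robot's side). A bystander, loose. Origin: centre of its underside.
- jar_tall: closed glass jar, 80 mm across, 150 mm high, behind the box. A bystander, loose. Origin: centre of its underside.
- jar_short: closed glass jar, 90 mm across, 100 mm high, behind the box. A bystander, loose. Origin: centre of its underside.
- tub: clear plastic dough rising container with white lid, 120 mm across, 108 mm high, behind the box. A bystander, loose. Origin: centre of its underside.

How it is judged:
By the outcome, as a careful person would: the job done as asked, in the order asked, and still so for the second after the job is handed in, with the robot touching nothing.
It also fails if it takes over 72 s, if anything falls off the work surface, if the arm or the gripper's body presses on something with over 40 N, if the wrist force passes 120 N, or if a joint passes its speed limit or range.

## Working session

There is one attempt and no reset: what is moved stays moved. The work goes in short steps, Python scripts to look and compute and a shell command to move; the robot and the scene stay as the last step left them, time stands still between calls to the robot, and variables do not carry over. Pictures are saved under pics/ and viewed, and the job is handed in when it is done.

```bash
ls; mkdir -p pics; python3 - <<'E'
from workcell import state, vision, job, env
import cv2, numpy as np
print(state()); print(env.grasp_offset)
for n in ["scene","side","wrist"]:
    m=vision.camera_model(n); print(n,m)
    cv2.imwrite(f"pics/{n}0.png",vision.grab_frame(n)[:,:,::-1])
E
```

```text
pics
{'time_s': 0.0, 'qpos': array([ 6.34829441e+01,  1.83517327e+01,  8.97062079e+01, -5.33632008e-04,
        7.20423645e+01, -1.14554180e+00]), 'qvel': array([-0.03067367,  0.02833316, -0.024814  ,  0.01647302,  0.04549145,
       -0.03370237]), 'effort': array([-1.50074419e-05, -4.12477076e+01, -2.31968808e+01,  7.27559673e-02,
        4.58570290e-02, -1.32839345e-04]), 'ee_pos': array([246.15654181, 519.09709497, 213.12069267]), 'ee_rot': array([-89.99850193,   0.10029524,  64.62865222]), 'force': array([-0.62354745, -0.29966331, -0.11844689]), 'torque': array([ 0.04165004, -0.05651055,  0.00014213]), 'gripper_width': 91.01995004595089}
18.8
scene {'fov_y': 53.03491123184198, 'cx': 321.17352526754485, 'cy': 196.80717279735416, 'extrinsics': array([[ 4.08827168e-01,  9.12610243e-01,  1.70041422e-03,
        -2.54240188e+02],
       [-6.30518817e-01,  2.81109059e-01,  7.23480282e-01,
         3.17809930e+02],
       [ 6.59777514e-01, -2.96850538e-01,  6.90342951e-01,
        -1.21953689e+03],
       [ 0.00000000e+00,  0.00000000e+00,  0.00000000e+00,
         1.00000000e+00]])}
si
[... 181 characters left out ...]

       [ 2.06223682e-01,  7.46223522e-01,  6.32947272e-01,
        -1.90564273e+02],
       [-1.86764434e-01, -6.04942049e-01,  7.74056951e-01,
        -6.47455116e+02],
       [ 0.00000000e+00,  0.00000000e+00,  0.00000000e+00,
         1.00000000e+00]])}
wrist {'fov_y': 71.94666463097887, 'cx': 319.16263252140766, 'cy': 201.65877584503784, 'extrinsics': array([[ 4.27899121e-01,  9.03824715e-01, -1.79641027e-03,
        -5.74255505e+02],
       [-8.70871326e-01,  4.11764506e-01, -2.68389874e-01,
         3.08773205e+01],
       [-2.41837704e-01,  1.16408234e-01,  9.63308698e-01,
        -3.90631194e+02],
       [ 0.00000000e+00,  0.00000000e+00,  0.00000000e+00,
         1.00000000e+00]])}
```

View pics/scene0.png

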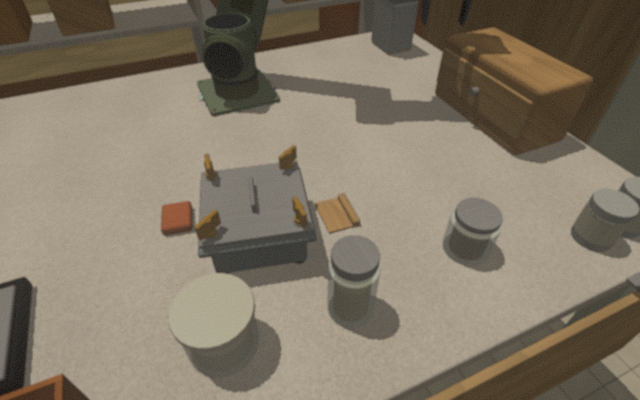

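View pics/side0.png

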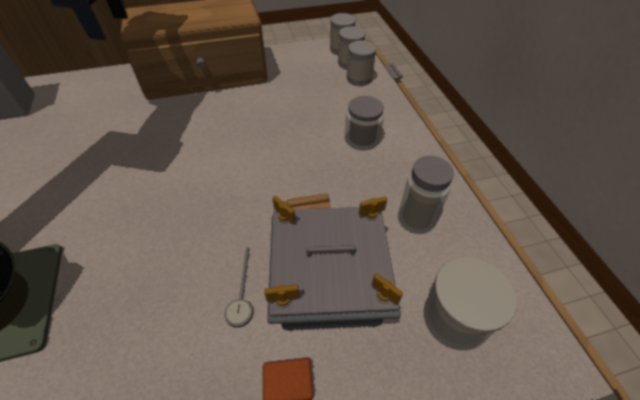

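View pics/wrist0.png

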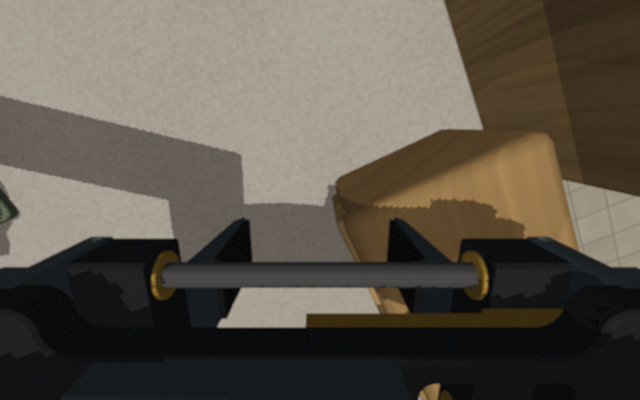

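```bash
cat > h.py <<'E'
from workcell import state, vision, job, env
import cv2, numpy as np
def cam(n):
    m=vision.camera_model(n); E=np.array(m['extrinsics']); f=200/np.tan(np.radians(m['fov_y']/2))
    return E,f,m['cx'],m['cy']
def ray(c,u,v):
    E,f,cx,cy=c; d=np.array([(u-cx)/f,-(v-cy)/f,-1.]); R=E[:3,:3]
    o=-R.T@E[:3,3]; d=R.T@d; return o,d/np.linalg.norm(d)
def proj(c,p):
    E,f,cx,cy=c; q=E[:3,:3]@np.array(p)+E[:3,3]; return cx+f*q[0]/-q[2], cy-f*q[1]/-q[2]
def plane(c,u,v,z):
    o,d=ray(c,u,v); return o+d*(z-o[2])/d[2]
def tri(c1,p1,c2,p2):
    o1,d1=ray(c1,*p1); o2,d2=ray(c2,*p2)
    A=np.array([d1,-d2]).T; t=np.linalg.lstsq(A,o2-o1,rcond=None)[0]
    a=o1+d1*t[0]; b=o2+d2*t[1]; return (a+b)/2,np.linalg.norm(a-b)
def brass(img):
    h=cv2.cvtColor(img,cv2.COLOR_RGB2HSV)
    return cv2.inRange(h,(10,140,50),(25,255,255))
E
python3 - <<'E'
from h import *
for n in ["scene","side"]:
    im=cv2.imread(f"pics/{n}0.png"); rgb=im[:,:,::-1].copy()
    m=brass(rgb)
    k,l,s,c=cv2.connectedComponentsWithStats(m)
    for i in range(1,k):
        if s[i,4]>20 and s[i,4]<1500: print(n,s[i],c[i])
    x0,y0,x1,y1=(180,140,380,270) if n=="scene" else (250,180,420,330)
    z=4
    a=cv2.resize(im[y0:y1,x0:x1],None,fx=z,fy=z,interpolation=cv2.INTER_CUBIC)
    cv2.imwrite(f"pics/{n}0c.png",a)
E
```

```text
scene [332   4  23   9  49] [344.53061224   7.46938776]
scene [15  6 11 15 43] [19.18604651 12.74418605]
scene [280 147  15  12  44] [287.27272727 152.04545455]
scene [205 155   6  14  46] [207.34782609 162.2826087 ]
scene [294 198  11  19  93] [298.7311828  206.94623656]
scene [162 203  29  28 389] [175.90745501 215.8277635 ]
scene [196 211  21  18  97] [206.20618557 219.42268041]
scene [  0 375  63  25 573] [ 36.55671902 389.57417103]
side [90 41 15 24 64] [97.875    53.765625]
side [17 63 11 12 28] [22.17857143 69.57142857]
side [219  77  46  11 182] [241.63736264  81.92857143]
side [204  85   9   5  30] [208.          87.16666667]
side [273 195  56  27 686] [297.68075802 205.48250729]
side [360 198  26  20 360] [372.13055556 206.73055556]
side [373 274  29  29 462] [386.11255411 289.1991342 ]
side [265 285  34  20 479] [281.79123173 293.55741127]
side [275 369   8   7  25] [278.76 371.84]
```

View pics/scene0c.png

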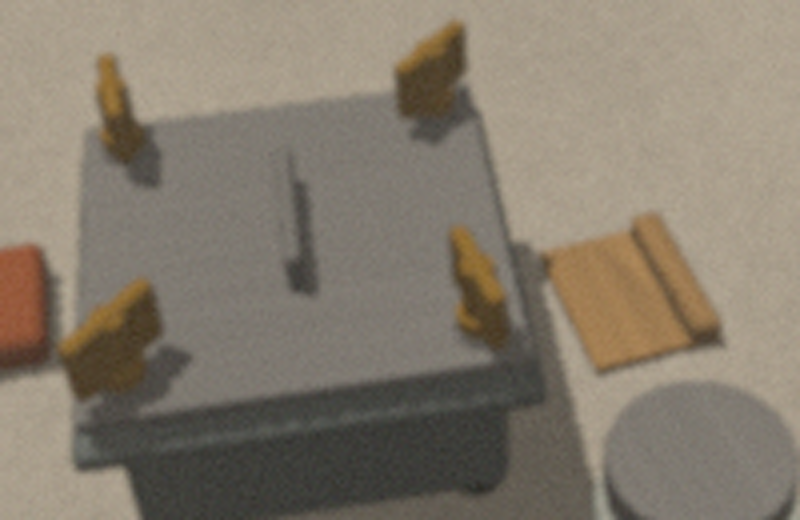

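View pics/side0c.png

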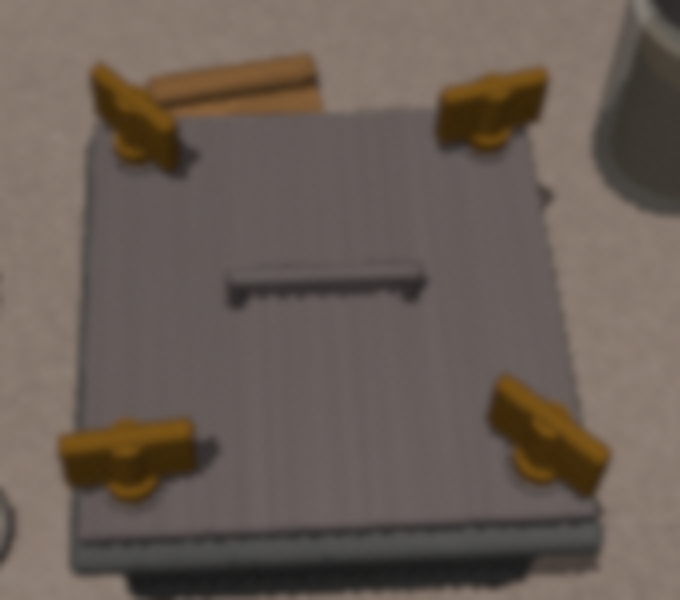

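```bash
python3 - <<'E'
from h import *
S=cam("side");C=cam("scene")
for n in "scene","side":
    E=cam(n)[0]; print(n,-E[:3,:3].T@E[:3,3])
side={3:((63,441),(190,425)),4:((504,380),(606,457)),2:((97,68),(178,143)),1:((441,92),(545,72))}
c={}
for k,(a,b) in side.items():
    P=[plane(S,250+p[0]/4,180+p[1]/4,148) for p in (a,b)]
    d=P[1]-P[0]; c[k]=(P[0]+P[1])/2
    print(k,c[k].round(1),'len',np.linalg.norm(d).round(1),'wing yaw',np.degrees(np.arctan2(d[1],d[0])).round(1))
    print('  scene crop px',[tuple((np.array(proj(C,p))-[180,140])*4) for p in P])
for a,b in ((1,3),(2,4),(3,4),(2,1),(3,2)): d=c[b]-c[a]; print(a,b,np.linalg.norm(d[:2]).round(1),np.degrees(np.arctan2(d[1],d[0])).round(1),((c[a]+c[b])/2).round(1))
E
```

```text
scene [1108.94845238 -219.3372315   612.40178893]
side [ 472.36973308 -409.71833707  630.2134882 ]
3 [ 487.7 -172.1  148. ] len 44.0 wing yaw -7.9
  scene crop px [(np.float64(105.0522234892951), np.float64(50.82880046840421)), (np.float64(112.84045708431017), np.float64(107.64332811750717))]
4 [ 633.1 -207.1  148. ] len 43.8 wing yaw -57.9
  scene crop px [(np.float64(141.34573962961122), np.float64(276.3639200456945)), (np.float64(61.08778518806662), np.float64(342.8449773142447))]
2 [521.9 -31.5 148. ] len 52.4 wing yaw -63.4
  scene crop px [(np.float64(456.0507479328671), np.float64(19.307026536949706)), (np.float64(380.8516101105097), np.float64(71.03659824805402))]
1 [666.9 -59.1 148. ] len 45.6 wing yaw -1.9
  scene crop px [(np.float64(460.43148080422293), np.float64(221.66208876730332)), (np.float64(498.3677360348306), np.float64(293.90000477199715))]
1 3 211.8 -147.8 [ 577.3 -115.6  148. ]
2 4 207.9 -57.7 [ 577.5 -119.3  148. ]
3 4 149.5 -13.5 [ 560.4 -189.6  148. ]
2 1 147.6 -10.8 [594.4 -45.3 148. ]
3 2 144.8 76.3 [ 504.8 -101.8  148. ]
```

```bash
cat >> h.py <<'E'
from scipy.spatial.transform import Rotation as Ro
def pose():
    s=state(); return np.array(s['ee_pos']),Ro.from_euler('xyz',s['ee_rot'],degrees=True).as_matrix()
def goto(x,y,z,yaw=None):
    p,R=pose(); s=state(); d=R.T@(np.array([x,y,z])-p)/10
    y0=s['ee_rot'][2]; t=None if yaw is None else (y0-yaw+180)%360-180
    print('t',round(s['time_s'],2),'shift cm',d.round(2),'turn',t and round(t,1),'yaw',round(y0,1),'q',np.round(s['qpos'],1))
E
python3 - <<'E'
from h import *
p,R=pose();E=cam("wrist")[0]
o=-E[:3,:3].T@E[:3,3]
print('cam in tool',R.T@(o-p),'look',R.T@(-E[:3,:3].T@[0,0,1.]),'right',R.T@(E[:3,:3].T@[1.,0,0]))
goto(577,-117,330,-13)
for k in range(6):
    pass
E
```

```text
cam in tool [ 5.99827413e-02 -1.70332935e+02  7.54596358e+01] look [-5.63638448e-05  9.63299211e-01 -2.68429931e-01] right [9.99999778e-01 2.32457536e-04 6.24231168e-04]
t 0.15 shift cm [-43.33 -11.61 -57.15] turn 77.6 yaw 64.6 q [63.5 18.3 89.7  0.  72.  -1.1]
```

```bash
python3 -c "
from h import *
goto(553,-224,320,-13)"
```

```text
t 0.15 shift cm [-54.02 -10.6  -59.56] turn 77.6 yaw 64.6 q [63.5 18.3 89.7  0.  72.  -1.1]
```

```bash
python3 -m handwheel '[[5,[-1,-9,-1],0],[5,[-2,-11,-2],8],[5,[-54,-10.6,-59.5],77],[5,[-54,-10.6,-59.5],77],[5,[-54,-10.6,-59.5],77],[5,[-54,-10.6,-59.5],77],[5,[-54,-10.6,-59.5],77],[5,[-54,-10.6,-59.5],77],[5,[-54,-10.6,-59.5],77],[5,[-54,-10.6,-59.5],77]]' 25; python3 -c "
from h import *
goto(553,-224,320,-13)"
```

```text
time_s: 1.15
ee_pos: [407.5, 125.3, 315.5]
ee_rot: [-90.1, 0.0, -12.5]
force: [1.3, 0.5, 0.6]
gripper_width: 50.5
t 1.15 shift cm [ 21.75  -0.42 -30.96] turn 0.5 yaw -12.5 q [15.6  1.6 96.1 -0.1 82.3 28.1]
```

```bash
python3 -m handwheel '[[5,[21.7,-0.4,-31],0],[5,[21.7,-0.4,-31],0],[5,[21.7,-0.4,-31],0],[5,[21.7,-0.4,-31],0],[5,[21.7,-0.4,-31],0],[5,[21.7,-0.4,-31],0],[5,[21.7,-0.4,-31],0],[5,[21.7,-0.4,-31],0],[5,[21.7,-0.4,-31],0],[5,[21.7,-0.4,-31],0]]'; python3 - <<'E'
from h import *
np.save('wE.npy',cam("wrist")[0]); goto(553,-224,320,-13)
cv2.imwrite("pics/w1.png",vision.grab_frame("wrist")[:,:,::-1])
E
```

```text
time_s: 2.15
ee_pos: [552.1, -224.4, 318.9]
ee_rot: [-90.0, 0.1, -12.5]
force: [0.4, 0.7, -0.3]
gripper_width: 50.0
t 2.15 shift cm [ 0.07 -0.11  0.06] turn 0.5 yaw -12.5 q [-23.2  17.9  75.4  -0.   86.8 -10.7]
```

View pics/w1.png

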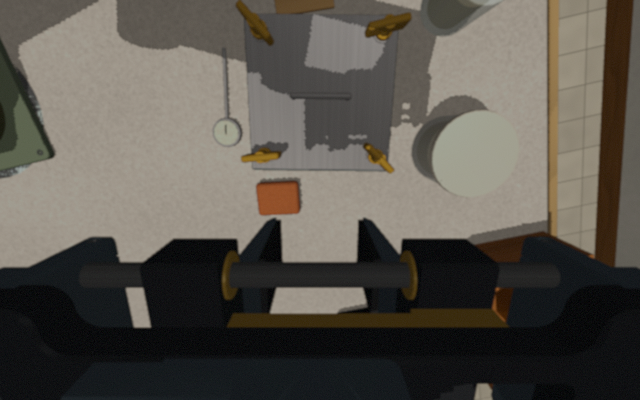

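```bash
python3 - <<'E'
from h import *
im=cv2.imread("pics/w1.png")
m=brass(im[:,:,::-1].copy())
k,l,s,c=cv2.connectedComponentsWithStats(m)
for i in range(1,k):
    if s[i,4]>30 and c[i][1]<200:
        print(s[i],c[i], cv2.minAreaRect(np.argwhere(l==i)[:,::-1].astype(np.float32)))
t=[im[y-22:y+28,x-40:x+40] for x,y in ((256,22),(388,24),(261,156),(379,157))]
a=np.vstack([np.hstack(t[:2]),np.hstack(t[2:])])
cv2.imwrite("pics/w1c.png",cv2.resize(a,None,fx=5,fy=5,interpolation=cv2.INTER_CUBIC))
E
```

```text
[236   0  37  45 535] [254.78878505  23.37943925] ((253.25003051757812, 23.249998092651367), (53.03300476074219, 15.55634880065918), 45.0)
[ 595    0   38  266 5602] [612.33041771 125.41021064] ((610.7159423828125, 131.8328857421875), (24.53394889831543, 265.9507141113281), 3.900493860244751)
[366  13  45  27 659] [387.01517451  25.42792109] ((388.3327941894531, 25.760650634765625), (20.785320281982422, 48.32729721069336), 66.37062072753906)
[364 144  29  29 330] [377.45454545 157.15454545] ((377.9157409667969, 157.6348419189453), (36.993927001953125, 14.097972869873047), 32.0053825378418)
[242 148  38  15 330] [261.32121212 155.67878788] ((260.3461608886719, 155.2307891845703), (13.532012939453125, 37.85041809082031), 78.69007110595703)
[ 257  181   42   34 1249] [277.88791033 197.66613291] ((277.86895751953125, 197.7181396484375), (31.547313690185547, 40.91493225097656), 86.3086166381836)
```

View pics/w1c.png

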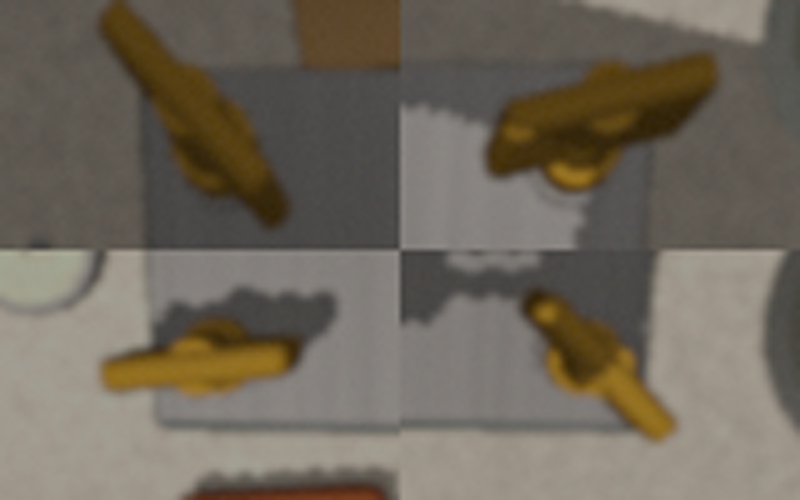

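```bash
python3 - <<'E'
from h import *
W=list(cam("wrist")); W[0]=np.load('wE.npy')
t={2:((216,0),(110,15),(277,212)),1:((268,2),(503,122),(712,65)),3:((221,84),(105,373),(292,351)),4:((259,85),(532,300),(668,430))}
c={}
for k,(o,a,b) in t.items():
    P=[plane(W,o[0]+p[0]/5,o[1]+p[1]/5,148) for p in (a,b)]
    d=P[1]-P[0]; c[k]=(P[0]+P[1])/2
    print(k,c[k].round(1),'len',np.linalg.norm(d).round(1),'yaw',np.degrees(np.arctan2(d[1],d[0])).round(1))
for a,b in ((1,3),(2,4),(3,4),(2,1),(3,2),(4,1)): d=c[b]-c[a]; print(a,b,np.linalg.norm(d[:2]).round(1),np.degrees(np.arctan2(d[1],d[0])).round(1),((c[a]+c[b])/2).round(1))
E
```

```text
2 [523.5 -31.  148. ] len 50.8 yaw -60.5
1 [666.8 -60.5 148. ] len 46.0 yaw 1.2
3 [ 490.4 -171.3  148. ] len 46.6 yaw -5.9
4 [ 632.2 -205.   148. ] len 47.6 yaw -54.5
1 3 208.4 -147.9 [ 578.6 -115.9  148. ]
2 4 205.2 -58.0 [ 577.9 -118.   148. ]
3 4 145.8 -13.3 [ 561.3 -188.1  148. ]
2 1 146.3 -11.6 [595.1 -45.7 148. ]
3 2 144.2 76.7 [ 506.9 -101.1  148. ]
4 1 148.6 76.6 [ 649.5 -132.7  148. ]
```

```bash
python3 -c "
from h import *
goto(489,-172,185,83.5)"
```

```text
t 2.2 shift cm [-7.25 13.45  3.68] turn -96.0 yaw -12.5 q [-23.1  17.8  75.4  -0.   86.8 -10.7]
```

```bash
python3 -m handwheel '[[5,[-7.2,6,3.7],-96],[5,[-7.2,6,3.7],-96],[5,[-7.2,6,3.7],-96],[5,[-7.2,6,3.7],-96],[5,[-7.2,6,3.7],-96],[5,[-7.2,6,3.7],-96],[5,[-7.2,8,3.7],-96],[5,[-7.2,11,3.7],-96],[5,[-7.2,13.4,3.7],-96],[5,[-7.2,13.4,3.7],-96]]'; python3 -m handwheel '[[5,[0,0,0],-18],[5,[0,0,0],-18],[5,[0,0,0],-18]]'; python3 - <<'E'
from h import *
np.save('wE.npy',cam("wrist")[0]); goto(489,-172,185,83.5)
cv2.imwrite("pics/w2.png",vision.grab_frame("wrist")[:,:,::-1])
E
```

```text
time_s: 3.2
ee_pos: [486.8, -169.4, 182.7]
ee_rot: [-89.6, -0.0, 73.9]
force: [0.3, -0.3, -0.0]
gripper_width: 49.8
time_s: 3.5
ee_pos: [486.3, -168.0, 183.2]
ee_rot: [-89.6, -0.2, 92.1]
force: [-0.3, 0.1, 0.4]
gripper_width: 50.0
t 3.5 shift cm [-0.41 -0.19 -0.25] turn 8.6 yaw 92.1 q [ -20.3   14.4   99.9    0.    66.1 -112.5]
```

View pics/w2.png

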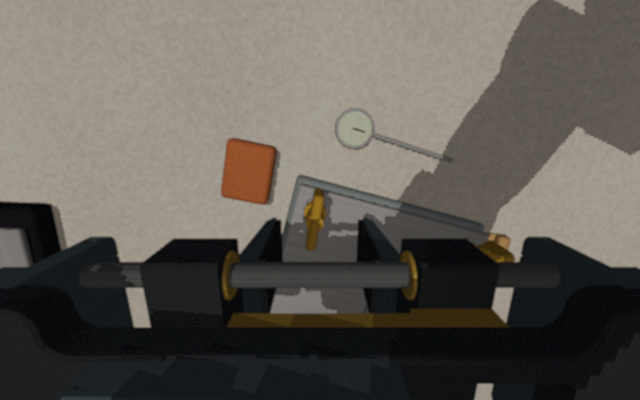

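```bash
cat > crop.py <<'E'
import sys,cv2
f,x,y,w,h,o=sys.argv[1:]; x,y,w,h=map(int,(x,y,w,h)); im=cv2.imread(f)[y:y+h,x:x+w]
cv2.imwrite(o,cv2.resize(im,None,fx=6,fy=6,interpolation=cv2.INTER_CUBIC))
E
python3 crop.py pics/w2.png 270 170 100 90 pics/w2c.png
```

```text
(no output)
```

View pics/w2c.png

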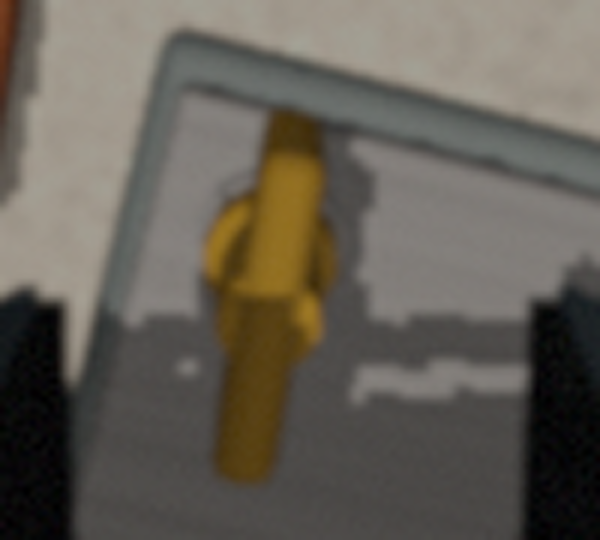

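```bash
cat >> h.py <<'E'
def wing(o,a,b,z=148,s=6,foot=None):
    W=list(cam("wrist")); W[0]=np.load('wE.npy')
    P=[plane(W,o[0]+p[0]/s,o[1]+p[1]/s,z) for p in (a,b)]
    d=P[1]-P[0]; c=(P[0]+P[1])/2
    y=np.degrees(np.arctan2(d[1],d[0]))
    print('wing',c.round(1),'len',np.linalg.norm(d).round(1),'yaw',y.round(1))
    if foot: print('foot',plane(W,o[0]+foot[0]/s,o[1]+foot[1]/s,z-29).round(1))
    return c
E
python3 -c "
from h import *
wing((270,170),(297,150),(243,480),foot=(271,275))
goto(489,-172,185,83.5)"
```

```text
wing [ 485.7 -171.3  148. ] len 46.6 yaw -6.9
foot [ 489.1 -171.3  119. ]
t 3.55 shift cm [-0.39 -0.18 -0.24] turn 8.5 yaw 92.0 q [ -20.4   14.4   99.9    0.    66.1 -112.4]
```

```bash
python3 -c "
from h import *
goto(488,-171.7,122.5,83.2)"
```

```text
t 3.55 shift cm [-0.37  6.07 -0.18] turn 8.8 yaw 92.0 q [ -20.4   14.4   99.9    0.    66.1 -112.4]
```

```bash
python3 -m handwheel '[[5,[-0.37,2,-0.18],8.5],[5,[-0.37,4,-0.18],8.8],[5,[-0.37,6,-0.18],8.8],[5,[-0.37,6.05,-0.18],8.8],[5,[-0.37,6.05,-0.18],8.8]]'; python3 - <<'E'
from h import *
np.save('wE.npy',cam("wrist")[0]); goto(488,-171.7,122.5,83.2); print(state()['torque'])
cv2.imwrite("pics/w3.png",vision.grab_frame("wrist")[100:300,160:480,::-1])
E
```

```text
time_s: 4.05
ee_pos: [488.1, -171.3, 123.2]
ee_rot: [-89.6, -0.1, 83.1]
force: [-0.8, -0.1, 0.3]
gripper_width: 50.0
t 4.05 shift cm [-0.04  0.07  0.  ] turn -0.1 yaw 83.1 q [ -20.6   17.8  104.6    0.    58.  -103.8]
[-0.0117812  -0.03371084 -0.02785391]
```

View pics/w3.png

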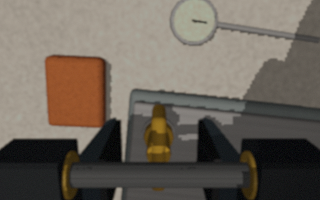

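```bash
python3 -m handwheel '[[0.4,[0,0,0],0],[0.4,[0,0,0],0],[0.4,[0,0,0],0],[0.4,[0,0,0],0],[0.4,[0,0,0],0],[0.4,[0,0,0],0]]' 25; python3 -c "
from h import *
print(state()['torque'],state()['ee_rot'],state()['force'])"
```

```text
time_s: 4.7
ee_pos: [488.6, -172.0, 123.8]
ee_rot: [-89.7, -0.0, 83.2]
force: [-0.3, -0.6, 0.5]
gripper_width: 8.9
[-0.18616372 -0.04172345 -0.02162907] [-8.96992219e+01 -4.07251751e-02  8.31705216e+01] [-0.26018324 -0.64031517  0.47311857]
```

```bash
python3 -m handwheel '[[0.4,[0,0.03,0],8],[0.4,[0,0.05,0],16],[0.4,[0,0.08,0],24],[0.4,[0,0.11,0],32],[0.4,[0,0.13,0],40],[0.4,[0,0.16,0],48],[0.4,[0,0.19,0],56],[0.4,[0,0.21,0],64],[0.4,[0,0.24,0],72],[0.4,[0,0.27,0],80]]'; python3 -c "
from h import *
print(state()['torque'],state()['ee_rot'],state()['force'],state()['ee_pos'])"
```

```text
time_s: 5.7
ee_pos: [487.4, -173.2, 121.1]
ee_rot: [-90.0, 0.4, 2.9]
force: [-3.6, -4.7, 2.6]
gripper_width: 8.8
[-0.83293338  0.59701728  0.09870709] [-90.0385297    0.4461645    2.91417529] [-3.6166475  -4.68349871  2.60389206] [ 487.36224511 -173.20300472  121.13629351]
```

```bash
cat > t.py <<'E'
from h import *
s=state(); print('Tz',np.round(s['torque'],3),'F',np.round(s['force'],1),'yaw',round(s['ee_rot'][2],1),'pos',np.round(s['ee_pos'],1),'q6',round(s['qpos'][5],1))
E
python3 -m handwheel '[[0.4,[-0.05,0.02,-0.05],6],[0.4,[-0.05,0.04,-0.05],12],[0.4,[-0.05,0.07,-0.05],20],[0.4,[-0.05,0.07,-0.05],20]]'; python3 t.py;python3 -m handwheel '[[0.4,[0,0.02,0],5],[0.4,[0,0.03,0],10],[0.4,[0,0.03,0],10]]'; python3 t.py
```

```text
time_s: 6.1
ee_pos: [486.8, -173.3, 120.5]
ee_rot: [-90.1, 0.4, -17.1]
force: [-1.1, 2.1, 1.9]
gripper_width: 8.9
Tz [0.301 0.097 0.075] F [-1.1  2.1  1.9] yaw -17.1 pos [ 486.8 -173.3  120.5] q6 -3.6
time_s: 6.4
ee_pos: [486.6, -173.2, 120.2]
ee_rot: [-90.2, 0.4, -26.9]
force: [-1.6, 0.7, 1.8]
gripper_width: 8.7
Tz [0.126 0.143 0.183] F [-1.6  0.7  1.8] yaw -26.9 pos [ 486.6 -173.2  120.2] q6 6.3
```

```bash
python3 -m handwheel '[[0.4,[0,0,0],0]]'|head -1; python3 t.py; python3 -m handwheel '[[0.4,[0,0.01,0],3],[0.4,[0,0.02,0],6],[0.4,[0,0.02,0],6]]'|head -1; python3 t.py
```

```text
time_s: 6.5
Tz [0.129 0.03  0.078] F [-0.7  0.5  0.4] yaw -26.7 pos [ 486.5 -173.2  120.3] q6 6.0
time_s: 6.8
Tz [0.085 0.23  0.129] F [-1.8  0.8  1.9] yaw -32.6 pos [ 486.4 -173.2  120.1] q6 11.9
```

```bash
python3 -m handwheel '[[0.4,[0,0.01,0],3],[0.4,[0,0.02,0],6],[0.4,[0,0.02,0],6]]'|head -1; python3 t.py;  python3 -m handwheel '[[0.4,[0,0.01,0],3],[0.4,[0,0.02,0],6],[0.4,[0,0.02,0],6]]'|head -1; python3 t.py
```

```text
time_s: 7.1
Tz [0.105 0.164 0.175] F [-0.9  0.9  2.2] yaw -38.4 pos [ 486.3 -173.1  119.9] q6 17.8
time_s: 7.4
Tz [0.147 0.234 0.104] F [-1.3  0.4  1.3] yaw -44.3 pos [ 486.2 -173.   119.7] q6 23.6
```

```bash
python3 -m handwheel '[[0.4,[0,0.01,0],3],[0.4,[0,0.02,0],6],[0.4,[0,0.02,0],6]]'|head -1; python3 t.py
```

```text
time_s: 7.7
Tz [0.208 0.208 0.174] F [-2.1  1.7  1.7] yaw -50.1 pos [ 486.1 -172.9  119.5] q6 29.5
```

```bash
python3 -m handwheel '[[0.4,[0,0.01,0],3],[0.4,[0,0.02,0],6],[0.4,[0,0.02,0],6]]'|head -1; python3 t.py
```

```text
time_s: 8.0
Tz [0.229 0.23  0.168] F [-0.2  1.8  1.8] yaw -55.9 pos [ 486.  -172.8  119.3] q6 35.3
```

```bash
python3 -m handwheel '[[0.4,[0,0.01,0],3],[0.4,[0,0.02,0],6],[0.4,[0,0.02,0],6]]'|head -1; python3 t.py
```

```text
time_s: 8.3
Tz [0.267 0.294 0.356] F [-2.3  2.   2.5] yaw -61.8 pos [ 485.9 -172.7  119.1] q6 41.1
```

```bash
for i in 1 2; do python3 -m handwheel '[[0.4,[0,0,0],0]]'|head -1; python3 t.py; done
```

```text
time_s: 8.4
Tz [0.163 0.235 0.283] F [-0.7  0.5  1.9] yaw -61.6 pos [ 485.9 -172.6  119.2] q6 40.9
time_s: 8.5
Tz [0.201 0.226 0.297] F [-1.2  1.5  2.1] yaw -61.4 pos [ 485.9 -172.6  119.2] q6 40.8
```

```bash
python3 -m handwheel '[[0.4,[0,0.01,0],2],[0.4,[0,0.01,0],4],[0.4,[0,0.01,0],4],[0.4,[0,0.01,0],4]]'|head -1; python3 t.py
```

```text
time_s: 8.9
Tz [0.27  0.19  0.365] F [-1.7  2.1  2.1] yaw -65.4 pos [ 485.8 -172.6  119. ] q6 44.7
```

```bash
python3 -m handwheel '[[2,[0,0,0],0],[5,[0,0,0],0],[5,[0,0,0],0],[5,[0,-3,0],0],[5,[0,-7,0],0],[5,[0,-7,0],0]]'; python3 -c "
from h import *
goto(667,-60,190,90)"
```

```text
time_s: 9.5
ee_pos: [490.1, -174.1, 194.0]
ee_rot: [-90.0, -0.2, -65.4]
force: [1.1, -0.5, 0.9]
gripper_width: 49.5
t 9.5 shift cm [-3.    0.38 20.84] turn -155.4 yaw -65.4 q [-20.7  14.1  98.6  -0.2  67.1  44.7]
```

```bash
python3 -m handwheel '[[5,[-3,0.4,20.8],-155],[5,[-3,0.4,20.8],-155],[5,[-3,0.4,20.8],-155],[5,[-3,0.4,20.8],-155],[5,[-3,0.4,20.8],-155],[5,[-3,0.4,20.8],-155],[5,[-3,0.4,20.8],-155],[5,[-3,0.4,20.8],-155],[5,[-3,0.4,20.8],-155],[5,[-3,0.4,20.8],-155]]'|head -3; python3 -c "
from h import *
goto(667,-60,190,90)"
```

```text
time_s: 10.5
ee_pos: [666.7, -60.2, 188.7]
ee_rot: [-90.2, 0.4, 20.9]
t 10.5 shift cm [ 0.03 -0.13  0.01] turn -69.1 yaw 20.9 q [ -6.   27.9  78.   -0.4  74.4 -26.8]
```

```bash
python3 -m handwheel '[[5,[0,0,0],-69],[5,[0,0,0],-69],[5,[0,0,0],-69],[5,[0,0,0],-69],[5,[0,0,0],-69],[5,[0,0,0],-69],[5,[0,0,0],-69],[5,[0,0,0],-69],[5,[0,0,0],-69],[5,[0,0,0],-69]]'|head -3; python3 - <<'E'
from h import *
np.save('wE.npy',cam("wrist")[0]); goto(667,-60,190,90)
cv2.imwrite("pics/w4.png",vision.grab_frame("wrist")[:,:,::-1])
E
python3 crop.py pics/w4.png 260 150 120 100 pics/w4c.png
```

```text
time_s: 11.5
ee_pos: [666.7, -60.3, 188.0]
ee_rot: [-89.6, 0.3, 89.8]
t 11.5 shift cm [ 0.03 -0.2  -0.03] turn -0.2 yaw 89.8 q [ -6.   28.   78.1  -0.4  74.3 -95.6]
```

View pics/w4c.png

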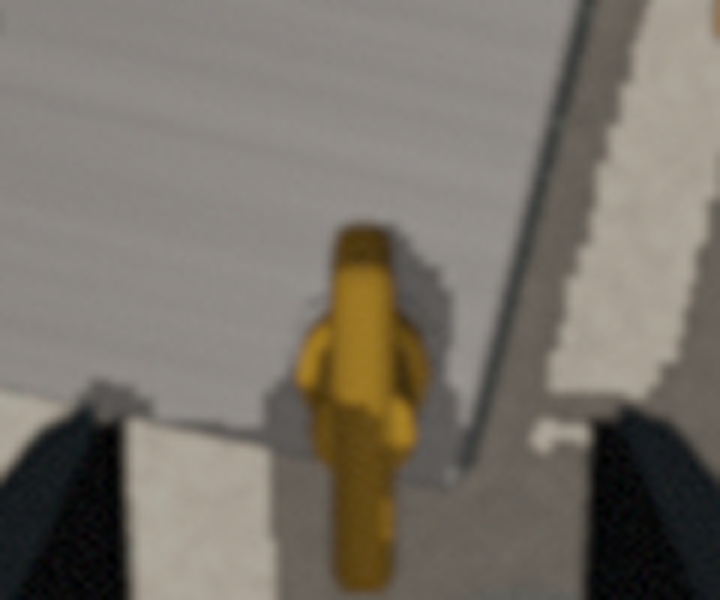

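View pics/w4.png

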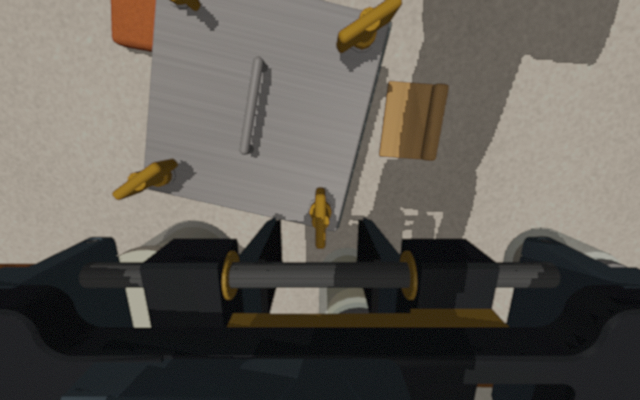

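```bash
python3 -c "
from h import *
print(plane(cam('side'),432,172,150),plane(cam('scene'),355,259,150))
wing((260,150),(362,262),(362,588),foot=(363,378))
"
```

```text
[789.62306592 -27.51573226 150.        ] [805.01616181 -29.03600201 150.        ]
wing [666.3 -59.6 148. ] len 46.4 yaw -0.1
foot [668.2 -59.5 119. ]
```

```bash
python3 -c "
from h import *
goto(667,-59.6,122.5,89.9)"; python3 -m handwheel '[[5,[0.05,2.5,0],0],[5,[0.05,5,0],0],[5,[0.05,6.5,0],0],[5,[0.05,6.5,0],0],[0.4,[0.05,6.5,0],0],[0.4,[0.05,6.5,0],0],[0.4,[0.05,6.5,0],0],[0.4,[0.05,6.5,0],0],[0.4,[0.05,6.5,0],0]]'; python3 -m handwheel '[[0.4,[0,0,0],0]]'; python3 t.py
```

```text
t 11.55 shift cm [ 0.1   6.57 -0.07] turn -0.1 yaw 89.8 q [ -6.   28.   78.   -0.4  74.3 -95.6]
time_s: 12.45
ee_pos: [666.5, -60.2, 123.8]
ee_rot: [-89.7, 0.3, 89.8]
force: [0.1, 0.3, -0.6]
gripper_width: 13.0
time_s: 12.55
ee_pos: [666.5, -59.9, 123.9]
ee_rot: [-89.7, 0.3, 89.8]
force: [-0.1, 0.2, -1.8]
gripper_width: 9.0
Tz [ 0.2    0.024 -0.001] F [-0.1  0.2 -1.8] yaw 89.8 pos [666.5 -59.9 123.9] q6 -95.6
```

Gripped. Turn 80°, then probe in steps.

```bash
python3 -m handwheel '[[0.4,[0,0.03,0],8],[0.4,[0,0.05,0],16],[0.4,[0,0.08,0],24],[0.4,[0,0.11,0],32],[0.4,[0,0.13,0],40],[0.4,[0,0.16,0],48],[0.4,[0,0.19,0],56],[0.4,[0,0.21,0],64],[0.4,[0,0.24,0],72],[0.4,[0,0.27,0],80]]'|head -1; python3 t.py; python3 -m handwheel '[[0.4,[0,0.02,0],5],[0.4,[0,0.04,0],10],[0.4,[0,0.04,0],10]]'|head -1; python3 t.py
```

```text
time_s: 13.55
Tz [ 0.4   -0.245  0.147] F [ 1.5  2.4 -1. ] yaw 9.4 pos [667.1 -59.1 121.2] q6 -15.2
time_s: 13.85
Tz [ 0.079 -0.031  0.071] F [-0.1  0.5 -0.9] yaw -0.5 pos [667.3 -59.  120.8] q6 -5.3
```

```bash
python3 -m handwheel '[[0.4,[0,0.01,0],3],[0.4,[0,0.02,0],6],[0.4,[0,0.02,0],6],[0.4,[0,0.02,0],6]]'|head -1; python3 t.py
```

```text
time_s: 14.25
Tz [ 0.013 -0.047  0.139] F [ 0.1 -0.3 -0.7] yaw -6.4 pos [667.3 -59.  120.6] q6 0.6
```

```bash
python3 -m handwheel '[[0.4,[0,0.01,0],3],[0.4,[0,0.02,0],6],[0.4,[0,0.02,0],6],[0.4,[0,0.02,0],6]]'|head -1; python3 t.py
```

```text
time_s: 14.65
Tz [ 0.028 -0.067  0.122] F [ 1.1 -0.5 -0.2] yaw -12.3 pos [667.4 -59.  120.4] q6 6.5
```

Torque is still at the free-running level (102° turned); continue.

```bash
python3 -m handwheel '[[0.4,[0,0.01,0],3],[0.4,[0,0.02,0],6],[0.4,[0,0.02,0],6],[0.4,[0,0.02,0],6]]'|head -1; python3 t.py
```

```text
time_s: 15.05
Tz [ 0.002 -0.09   0.067] F [ 0.1  0.5 -1. ] yaw -18.2 pos [667.5 -59.  120.2] q6 12.4
```

```bash
python3 -m handwheel '[[0.4,[0,0.01,0],3],[0.4,[0,0.02,0],6],[0.4,[0,0.02,0],6],[0.4,[0,0.02,0],6]]'|head -1; python3 t.py
```

```text
time_s: 15.45
Tz [ 0.004 -0.105  0.073] F [ 1.   0.1 -2. ] yaw -24.1 pos [667.6 -59.1 120.1] q6 18.3
```

```bash
python3 -m handwheel '[[0.4,[0,0.01,0],3],[0.4,[0,0.02,0],6],[0.4,[0,0.02,0],6],[0.4,[0,0.02,0],6]]'|head -1; python3 t.py
```

```text
time_s: 15.85
Tz [ 0.    -0.106  0.085] F [ 0.1 -1.2 -0.8] yaw -30.0 pos [667.6 -59.1 119.9] q6 24.2
```

```bash
python3 -m handwheel '[[0.4,[0,0.01,0],4],[0.4,[0,0.03,0],8],[0.4,[0,0.03,0],8],[0.4,[0,0.03,0],8]]'|head -1; python3 t.py
```

```text
time_s: 16.25
Tz [-0.011 -0.161  0.095] F [ 0.9  0.3 -0.6] yaw -37.9 pos [667.7 -59.1 119.6] q6 32.1
```

```bash
python3 -m handwheel '[[0.4,[0,0.01,0],4],[0.4,[0,0.03,0],8],[0.4,[0,0.03,0],8],[0.4,[0,0.03,0],8]]'|head -1; python3 t.py
```

```text
time_s: 16.65
Tz [-0.09  -0.116  0.156] F [ 0.9 -0.9 -1.1] yaw -45.7 pos [667.8 -59.3 119.4] q6 39.9
```

```bash
python3 -m handwheel '[[0.4,[0,0.01,0],4],[0.4,[0,0.03,0],8],[0.4,[0,0.03,0],8],[0.4,[0,0.03,0],8]]'|head -1; python3 t.py
```

```text
time_s: 17.05
Tz [-0.087 -0.179  0.124] F [ 0.5 -1.  -0.9] yaw -53.6 pos [667.9 -59.3 119.1] q6 47.8
```

```bash
python3 -m handwheel '[[0.4,[0,0.01,0],3],[0.4,[0,0.02,0],6],[0.4,[0,0.02,0],6],[0.4,[0,0.02,0],6]]'|head -1; python3 t.py
```

```text
time_s: 17.45
Tz [-0.109 -0.137  0.136] F [ 0.7 -0.5  0.1] yaw -59.5 pos [667.9 -59.4 119. ] q6 53.7
```

```bash
python3 -m handwheel '[[0.4,[0,0.01,0],3],[0.4,[0,0.02,0],6],[0.4,[0,0.02,0],6],[0.4,[0,0.02,0],6]]'|head -1; python3 t.py
```

```text
time_s: 17.85
Tz [-0.124 -0.209  0.135] F [ 1.3 -0.2  0.1] yaw -65.4 pos [668.  -59.5 118.8] q6 59.6
```

```bash
python3 -m handwheel '[[0.4,[0,0.01,0],3],[0.4,[0,0.02,0],6],[0.4,[0,0.02,0],6],[0.4,[0,0.02,0],6]]'|head -1; python3 t.py
```

```text
time_s: 18.25
Tz [-0.175 -0.106  0.168] F [ 1.4 -0.6 -0.5] yaw -71.3 pos [668.  -59.5 118.6] q6 65.5
```

```bash
python3 -m handwheel '[[0.4,[0,0.01,0],3],[0.4,[0,0.02,0],6],[0.4,[0,0.02,0],6],[0.4,[0,0.02,0],6]]'|head -1; python3 t.py
```

```text
time_s: 18.65
Tz [-0.189 -0.155  0.162] F [ 1.5 -2.  -0.2] yaw -77.2 pos [668.  -59.6 118.5] q6 71.4
```

```bash
python3 -m handwheel '[[0.4,[0,0.01,0],3],[0.4,[0,0.02,0],6],[0.4,[0,0.02,0],6],[0.4,[0,0.02,0],6]]'|head -1; python3 t.py
```

```text
time_s: 19.05
Tz [-0.218 -0.109  0.151] F [ 1.4 -0.6 -0.5] yaw -83.1 pos [668.  -59.7 118.3] q6 77.2
```

```bash
python3 -m handwheel '[[0.4,[0,0.01,0],3],[0.4,[0,0.02,0],6],[0.4,[0,0.02,0],6],[0.4,[0,0.02,0],6]]'|head -1; python3 t.py
```

```text
time_s: 19.45
Tz [-0.313 -0.112  0.167] F [ 1.5 -2.2  0.4] yaw -88.9 pos [668.  -59.8 118.1] q6 83.1
```

```bash
python3 -m handwheel '[[0.4,[0,0,0],0],[0.4,[0,0,0],0]]'|head -1; python3 t.py
```

```text
time_s: 19.65
Tz [-0.154 -0.182  0.226] F [ 1.2 -0.4 -0.3] yaw -88.9 pos [668.  -59.8 118.1] q6 83.1
```

```bash
python3 -m handwheel '[[0.4,[0,0.01,0],3],[0.4,[0,0.02,0],5],[0.4,[0,0.02,0],5],[0.4,[0,0.02,0],5]]'|head -1; python3 t.py;  python3 -m handwheel '[[0.4,[0,0,0],0]]'|head -1; python3 t.py
```

```text
time_s: 20.05
Tz [-0.214 -0.07   0.263] F [ 1.  -2.6  0.6] yaw -93.8 pos [668.1 -59.9 118. ] q6 88.0
time_s: 20.15
Tz [-0.238 -0.185  0.311] F [ 0.8 -2.  -0.2] yaw -93.8 pos [668.  -59.9 118. ] q6 88.0
```

```bash
python3 -m handwheel '[[0.4,[0,0.01,0],3],[0.4,[0,0.01,0],5],[0.4,[0,0.01,0],5],[0.4,[0,0.01,0],5]]'|head -1; python3 t.py;  python3 -m handwheel '[[0.4,[0,0,0],0]]'|head -1; python3 t.py
```

```text
time_s: 20.55
Tz [-0.254 -0.065  0.324] F [ 1.6 -0.9 -1.2] yaw -98.7 pos [668.  -59.9 117.8] q6 92.9
time_s: 20.65
Tz [-0.228 -0.109  0.428] F [ 1.1 -1.   0.2] yaw -98.7 pos [668.1 -59.9 117.8] q6 92.9
```

```bash
python3 -m handwheel '[[2,[0,0,0],0],[5,[0,0,0],0],[5,[0,0,0],0],[5,[0,-3,0],0],[5,[0,-7,0],0],[5,[0,-7,0],0]]'; python3 -c "
from h import *
goto(633,-206,188,34)"
```

```text
time_s: 21.25
ee_pos: [671.0, -59.4, 194.0]
ee_rot: [-89.4, -0.3, -98.7]
force: [0.8, -0.7, 1.1]
gripper_width: 49.9
t 21.25 shift cm [15.06  0.65 -1.55] turn -132.7 yaw -98.7 q [-5.9 27.7 77.7 -0.3 74.1 92.9]
```

```bash
python3 -m handwheel '[[5,[15,0.6,-1.5],-133],[5,[15,0.6,-1.5],-133],[5,[15,0.6,-1.5],-133],[5,[15,0.6,-1.5],-133],[5,[15,0.6,-1.5],-133],[5,[15,0.6,-1.5],-133],[5,[15,0.6,-1.5],-133],[5,[15,0.6,-1.5],-133],[5,[15,0.6,-1.5],-133],[5,[15,0.6,-1.5],-133]]'|head -3; python3 -c "
from h import *
goto(633,-206,188,34)"
```

```text
time_s: 22.25
ee_pos: [633.1, -205.0, 187.9]
ee_rot: [-90.4, -0.3, -12.9]
t 22.25 shift cm [ 0.02 -0.01 -0.1 ] turn -46.9 yaw -12.9 q [-18.8  27.2  79.4  -0.4  73.1  -5.7]
```

```bash
python3 -m handwheel '[[5,[0,0,-0.1],-47],[5,[0,0,-0.1],-47],[5,[0,0,-0.1],-47],[5,[0,0,-0.1],-47],[5,[0,0,-0.1],-47],[5,[0,0,-0.1],-47],[5,[0,0,-0.1],-47]]'|head -3; python3 - <<'E'
from h import *
np.save('wE.npy',cam("wrist")[0]); goto(633,-206,188,34)
cv2.imwrite("pics/w5.png",vision.grab_frame("wrist")[:,:,::-1])
E
python3 crop.py pics/w5.png 260 150 120 100 pics/w5c.png
```

```text
time_s: 22.95
ee_pos: [632.4, -205.5, 187.3]
ee_rot: [-90.4, 0.1, 34.1]
t 22.95 shift cm [ 0.02 -0.07 -0.08] turn 0.1 yaw 34.1 q [-18.8  27.2  79.4  -0.3  73.1 -52.8]
```

View pics/w5c.png

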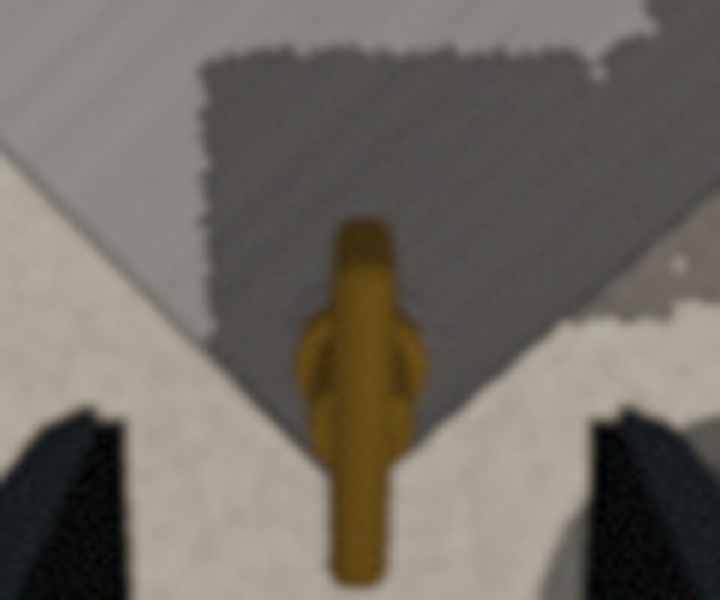

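View pics/w5.png

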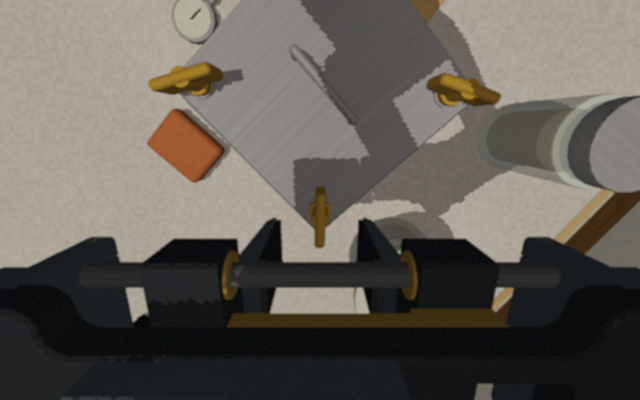

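```bash
python3 -c "
from h import *
c=wing((260,150),(363,262),(357,583),foot=(362,377))
goto(633,-206,122.5,34.3)"; python3 -m handwheel '[[5,[0,2.5,0],0],[5,[0,5,0],0],[5,[0,6.45,0],0],[5,[0,6.45,0],0],[0.4,[0,6.45,0],0],[0.4,[0,6.45,0],0],[0.4,[0,6.45,0],0],[0.4,[0,6.45,0],0],[0.4,[0,6.45,0],0],[0.4,[0,6.45,0],0]]'; python3 t.py
```

```text
wing [ 632.8 -204.6  148. ] len 45.7 yaw -56.9
foot [ 634.5 -206.5  119. ]
t 23.0 shift cm [ 0.02  6.48 -0.02] turn -0.3 yaw 34.0 q [-18.8  27.2  79.4  -0.3  73.1 -52.7]
time_s: 24.0
ee_pos: [633.1, -205.9, 123.2]
ee_rot: [-90.5, 0.0, 34.0]
force: [-0.2, 0.7, 0.7]
gripper_width: 9.2
Tz [ 0.088 -0.093  0.011] F [-0.2  0.7  0.7] yaw 34.0 pos [ 633.1 -205.9  123.2] q6 -52.7
```

```bash
python3 -m handwheel '[[0.4,[0,0.03,0],8],[0.4,[0,0.05,0],16],[0.4,[0,0.08,0],24],[0.4,[0,0.11,0],32],[0.4,[0,0.13,0],40],[0.4,[0,0.16,0],48],[0.4,[0,0.19,0],56],[0.4,[0,0.21,0],64],[0.4,[0,0.24,0],72],[0.4,[0,0.27,0],80]]'|tail -1; python3 t.py; python3 -m handwheel '[[0.4,[0,0.03,0],7],[0.4,[0,0.05,0],14],[0.4,[0,0.05,0],14],[0.4,[0,0.05,0],14]]'|head -1; python3 t.py
```

```text
gripper_width: 9.0
Tz [-0.056  0.13   0.018] F [ 0.6 -0.2  0.5] yaw -46.3 pos [ 633.1 -205.8  120.6] q6 27.6
time_s: 25.4
Tz [-0.031  0.186  0.113] F [ 0.  -0.  -0.1] yaw -60.2 pos [ 633.1 -205.8  120.2] q6 41.5
```

```bash
python3 -m handwheel '[[0.4,[0,0.01,0],4],[0.4,[0,0.03,0],8],[0.4,[0,0.03,0],8],[0.4,[0,0.03,0],8]]'|head -1; python3 t.py
```

```text
time_s: 25.8
Tz [0.004 0.234 0.043] F [0.4 0.9 0.5] yaw -68.0 pos [ 633.1 -205.8  119.9] q6 49.3
```

```bash
python3 -m handwheel '[[0.4,[0,0.01,0],4],[0.4,[0,0.03,0],8],[0.4,[0,0.03,0],8],[0.4,[0,0.03,0],8]]'|head -1; python3 t.py
```

```text
time_s: 26.2
Tz [0.028 0.238 0.091] F [ 0.2 -0.1  0.9] yaw -75.9 pos [ 633.1 -205.8  119.7] q6 57.2
```

```bash
python3 -m handwheel '[[0.4,[0,0.01,0],4],[0.4,[0,0.03,0],8],[0.4,[0,0.03,0],8],[0.4,[0,0.03,0],8]]'|head -1; python3 t.py
```

```text
time_s: 26.6
Tz [-0.009  0.301  0.088] F [-0.  -0.2  0.9] yaw -83.8 pos [ 633.1 -205.9  119.5] q6 65.1
```

```bash
python3 -m handwheel '[[0.4,[0,0.01,0],3],[0.4,[0,0.02,0],6],[0.4,[0,0.02,0],6],[0.4,[0,0.02,0],6]]'|head -1; python3 t.py
```

```text
time_s: 27.0
Tz [0.099 0.257 0.072] F [ 0.4 -0.1  1.7] yaw -89.6 pos [ 633.2 -205.9  119.3] q6 70.9
```

```bash
python3 -m handwheel '[[0.4,[0,0.01,0],3],[0.4,[0,0.02,0],6],[0.4,[0,0.02,0],6],[0.4,[0,0.02,0],6]]'|head -1; python3 t.py
```

```text
time_s: 27.4
Tz [0.038 0.303 0.087] F [ 1.  -0.1  0.4] yaw -95.5 pos [ 633.1 -205.9  119. ] q6 76.8
```

130° turned and still running freely.

```bash
python3 -m handwheel '[[0.4,[0,0.01,0],3],[0.4,[0,0.02,0],6],[0.4,[0,0.02,0],6],[0.4,[0,0.02,0],6]]'|head -1; python3 t.py
```

```text
time_s: 27.8
Tz [0.108 0.298 0.144] F [-0.  -0.7  0.8] yaw -101.4 pos [ 633.1 -205.9  118.9] q6 82.7
```

```bash
python3 -m handwheel '[[0.4,[0,0.01,0],3],[0.4,[0,0.02,0],6],[0.4,[0,0.02,0],6],[0.4,[0,0.02,0],6]]'|head -1; python3 t.py
```

```text
time_s: 28.2
Tz [0.041 0.315 0.232] F [1.  0.2 0.4] yaw -107.3 pos [ 633.1 -205.9  118.7] q6 88.6
```

```bash
python3 -m handwheel '[[0.4,[0,0.01,0],3],[0.4,[0,0.02,0],6],[0.4,[0,0.02,0],6],[0.4,[0,0.02,0],6]]'|head -1; python3 t.py
```

```text
time_s: 28.6
Tz [0.14  0.283 0.268] F [ 0.2 -0.1  0.9] yaw -113.2 pos [ 633.1 -205.9  118.5] q6 94.5
```

```bash
python3 -m handwheel '[[0.4,[0,0.01,0],3],[0.4,[0,0.01,0],6],[0.4,[0,0.01,0],6],[0.4,[0,0.01,0],6]]'|head -1; python3 t.py; python3 -m handwheel '[[0.4,[0,0,0],0]]'|head -1; python3 t.py
```

```text
time_s: 29.0
Tz [0.093 0.222 0.397] F [0.6 0.1 0.8] yaw -119.1 pos [ 633.1 -205.9  118.4] q6 100.4
time_s: 29.1
Tz [0.096 0.271 0.354] F [-0.5 -0.7  0.8] yaw -119.0 pos [ 633.1 -205.9  118.4] q6 100.3
```

```bash
python3 -m handwheel '[[2,[0,0,0],0],[5,[0,0,0],0],[5,[0,0,0],0],[5,[0,-3,0],0],[5,[0,-7,0],0],[5,[0,-7,0],0]]'; python3 -c "
from h import *
goto(521.5,-27.5,190,28)"
```

```text
time_s: 29.7
ee_pos: [635.9, -206.4, 194.6]
ee_rot: [-88.9, -0.1, -119.0]
force: [-0.3, -0.4, 0.3]
gripper_width: 49.8
t 29.7 shift cm [-10.09   0.09 -18.69] turn -147.0 yaw -119.0 q [-18.8  26.9  78.9  -0.3  73.2 100.3]
```

```bash
python3 -m handwheel '[[5,[-10.1,0,-18.7],-147],[5,[-10.1,0,-18.7],-147],[5,[-10.1,0,-18.7],-147],[5,[-10.1,0,-18.7],-147],[5,[-10.1,0,-18.7],-147],[5,[-10.1,0,-18.7],-147],[5,[-10.1,0,-18.7],-147],[5,[-10.1,0,-18.7],-147],[5,[-10.1,0,-18.7],-147],[5,[-10.1,0,-18.7],-147]]'|head -3; python3 -c "
from h import *
goto(521.5,-27.5,190,28)"
```

```text
time_s: 30.7
ee_pos: [521.1, -27.2, 190.5]
ee_rot: [-90.4, -0.9, -32.7]
t 30.7 shift cm [ 0.05  0.05 -0.  ] turn -60.7 yaw -32.7 q [-3.8 14.2 99.1 -0.8 66.1 29.2]
```

```bash
python3 -m handwheel '[[5,[0,0,0],-60.7],[5,[0,0,0],-60.7],[5,[0,0,0],-60.7],[5,[0,0,0],-60.7],[5,[0,0,0],-60.7],[5,[0,0,0],-60.7],[5,[0,0,0],-60.7],[5,[0,0,0],-60.7],[5,[0,0,0],-60.7]]'|head -3; python3 - <<'E'
from h import *
np.save('wE.npy',cam("wrist")[0]); goto(521.5,-27.5,190,28)
cv2.imwrite("pics/w6.png",vision.grab_frame("wrist")[:,:,::-1])
E
python3 crop.py pics/w6.png 260 150 120 100 pics/w6c.png
```

```text
time_s: 31.6
ee_pos: [520.9, -27.1, 190.2]
ee_rot: [-90.9, -0.1, 27.8]
t 31.6 shift cm [ 0.04  0.02 -0.06] turn -0.2 yaw 27.8 q [ -3.8  14.2  99.1  -0.8  66.1 -31.3]
```

View pics/w6c.png

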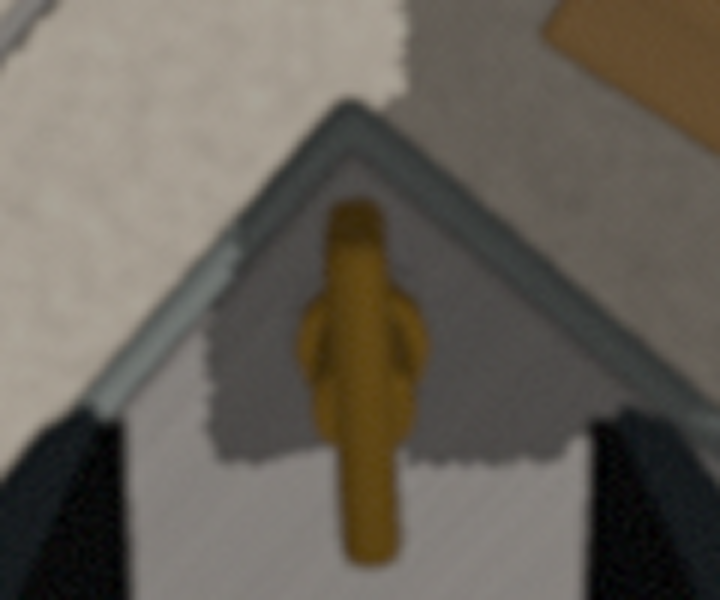

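```bash
python3 -c "
from h import *
c=wing((260,150),(356,245),(372,565),foot=(362,355))
goto(521.5,-27.5,122.5,28)"
```

```text
wing [521.4 -25.  148. ] len 46.1 yaw -59.4
foot [522.1 -26.5 119. ]
t 31.65 shift cm [0.02 6.77 0.05] turn -0.2 yaw 27.8 q [ -3.8  14.2  99.1  -0.8  66.1 -31.3]
```

```bash
python3 -c "
from h import *
goto(521.6,-26,122.5,30.5)"; python3 -m handwheel '[[5,[0.1,2.5,0.07],-2.6],[5,[0.1,5,0.07],-2.6],[5,[0.1,6.7,0.07],-2.6],[5,[0.1,6.7,0.07],-2.6],[0.4,[0.1,6.7,0.07],-2.6],[0.4,[0.1,6.7,0.07],-2.6],[0.4,[0.1,6.7,0.07],-2.6],[0.4,[0.1,6.7,0.07],-2.6],[0.4,[0.1,6.7,0.07],-2.6],[0.4,[0.1,6.7,0.07],-2.6]]'; python3 t.py
```

```text
t 31.65 shift cm [0.1  6.77 0.18] turn -2.7 yaw 27.8 q [ -3.8  14.2  99.1  -0.8  66.1 -31.3]
time_s: 32.65
ee_pos: [522.0, -27.1, 123.5]
ee_rot: [-90.9, -0.1, 30.4]
force: [-1.1, -0.4, 2.2]
gripper_width: 8.8
Tz [-0.1    0.183 -0.018] F [-1.1 -0.4  2.2] yaw 30.4 pos [522.  -27.1 123.5] q6 -33.7
```

```bash
python3 -m handwheel '[[0.4,[0,0.03,0],8],[0.4,[0,0.05,0],16],[0.4,[0,0.08,0],24],[0.4,[0,0.11,0],32],[0.4,[0,0.13,0],40],[0.4,[0,0.16,0],48],[0.4,[0,0.19,0],56],[0.4,[0,0.21,0],64],[0.4,[0,0.24,0],72],[0.4,[0,0.27,0],80]]'|tail -1; python3 t.py; python3 -m handwheel '[[0.4,[0,0.03,0],7],[0.4,[0,0.05,0],14],[0.4,[0,0.05,0],14],[0.4,[0,0.05,0],14]]'|head -1; python3 t.py
```

```text
gripper_width: 8.9
Tz [0.15  1.131 0.089] F [-4.2  1.8  4.1] yaw -49.9 pos [519.9 -26.8 120.7] q6 46.6
time_s: 34.05
Tz [0.298 0.579 0.096] F [-2.1  0.9  2.7] yaw -63.8 pos [519.6 -26.5 120.3] q6 60.4
```

```bash
python3 -m handwheel '[[0.4,[0,0.01,0],4],[0.4,[0,0.03,0],8],[0.4,[0,0.03,0],8],[0.4,[0,0.03,0],8]]'|head -1; python3 t.py
```

```text
time_s: 34.45
Tz [0.399 0.548 0.125] F [-1.8  2.3  1.5] yaw -71.6 pos [519.5 -26.3 120.1] q6 68.3
```

```bash
python3 -m handwheel '[[0.4,[0,0.01,0],4],[0.4,[0,0.03,0],8],[0.4,[0,0.03,0],8],[0.4,[0,0.03,0],8]]'|head -1; python3 t.py
```

```text
time_s: 34.85
Tz [0.56  0.532 0.154] F [-1.2  3.3  2.5] yaw -79.5 pos [519.5 -26.1 119.8] q6 76.2
```

```bash
python3 -m handwheel '[[0.4,[0,0.01,0],3],[0.4,[0,0.02,0],6],[0.4,[0,0.02,0],6],[0.4,[0,0.02,0],6]]'|head -1; python3 t.py
```

```text
time_s: 35.25
Tz [0.586 0.56  0.103] F [-1.7  3.   2.6] yaw -85.4 pos [519.4 -25.9 119.6] q6 82.0
```

```bash
python3 -m handwheel '[[0.4,[0,0.01,0],3],[0.4,[0,0.02,0],6],[0.4,[0,0.02,0],6],[0.4,[0,0.02,0],6]]'|head -1; python3 t.py
```

```text
time_s: 35.65
Tz [0.666 0.578 0.124] F [-1.   2.   1.6] yaw -91.3 pos [519.4 -25.8 119.5] q6 87.9
```

```bash
python3 -m handwheel '[[0.4,[0,0.01,0],3],[0.4,[0,0.02,0],6],[0.4,[0,0.02,0],6],[0.4,[0,0.02,0],6]]'|head -1; python3 t.py
```

```text
time_s: 36.05
Tz [0.816 0.543 0.136] F [-1.3  2.8  2.1] yaw -97.2 pos [519.4 -25.6 119.3] q6 93.8
```

```bash
python3 -m handwheel '[[0.4,[0,0.01,0],3],[0.4,[0,0.02,0],6],[0.4,[0,0.02,0],6],[0.4,[0,0.02,0],6]]'|head -1; python3 t.py
```

```text
time_s: 36.45
Tz [0.881 0.576 0.116] F [-0.5  2.9  3. ] yaw -103.1 pos [519.4 -25.5 119.1] q6 99.7
```

```bash
python3 -m handwheel '[[0.4,[0,0.01,0],3],[0.4,[0,0.02,0],6],[0.4,[0,0.02,0],6],[0.4,[0,0.02,0],6]]'|head -1; python3 t.py
```

```text
time_s: 36.85
Tz [1.006 0.55  0.064] F [-0.6  5.4  3. ] yaw -109.0 pos [519.5 -25.3 118.9] q6 105.6
```

```bash
python3 -m handwheel '[[0.4,[0,0.01,0],3],[0.4,[0,0.02,0],6],[0.4,[0,0.02,0],6],[0.4,[0,0.02,0],6]]'|head -1; python3 t.py
```

```text
time_s: 37.25
Tz [1.149 0.542 0.086] F [-0.4  5.3  2. ] yaw -114.9 pos [519.5 -25.1 118.7] q6 111.5
```

```bash
python3 -m handwheel '[[0.4,[0,0.01,0],3],[0.4,[0,0.02,0],6],[0.4,[0,0.02,0],6],[0.4,[0,0.02,0],6]]'|head -1; python3 t.py
```

```text
time_s: 37.65
Tz [1.168 0.467 0.147] F [-0.1  5.2  2.3] yaw -120.8 pos [519.6 -25.  118.5] q6 117.4
```

```bash
python3 -m handwheel '[[0.4,[0,0.01,0],3],[0.4,[0,0.02,0],6],[0.4,[0,0.02,0],6],[0.4,[0,0.02,0],6]]'|head -1; python3 t.py
```

```text
time_s: 38.05
Tz [1.209 0.483 0.134] F [-1.5  4.8  3. ] yaw -126.7 pos [519.7 -24.8 118.4] q6 123.3
```

```bash
python3 -m handwheel '[[0.4,[0,0.01,0],3],[0.4,[0,0.02,0],6],[0.4,[0,0.02,0],6],[0.4,[0,0.02,0],6]]'|head -1; python3 t.py
```

```text
time_s: 38.45
Tz [1.186 0.484 0.193] F [-1.   5.4  2.2] yaw -132.6 pos [519.8 -24.7 118.2] q6 129.2
```

```bash
python3 -m handwheel '[[0.4,[0,0.01,0],3],[0.4,[0,0.02,0],6],[0.4,[0,0.02,0],6],[0.4,[0,0.02,0],6]]'|head -1; python3 t.py
```

```text
time_s: 38.85
Tz [1.248 0.459 0.287] F [-0.3  4.8  2.6] yaw -138.4 pos [519.9 -24.6 118.1] q6 135.1
```

```bash
python3 -m handwheel '[[0.4,[0,0.01,0],3],[0.4,[0,0.01,0],6],[0.4,[0,0.01,0],6],[0.4,[0,0.01,0],6]]'|head -1; python3 t.py
```

```text
time_s: 39.25
Tz [1.213 0.43  0.299] F [-0.5  5.2  2.4] yaw -144.3 pos [520.1 -24.5 117.9] q6 140.9
```

```bash
python3 -m handwheel '[[0.4,[0,0.01,0],2],[0.4,[0,0.01,0],3],[0.4,[0,0.01,0],3]]'|head -1; python3 t.py; python3 -m handwheel '[[0.4,[0,0,0],0]]'|head -1; python3 t.py
```

```text
time_s: 39.55
Tz [1.275 0.44  0.444] F [0.1 4.7 1.7] yaw -147.2 pos [520.2 -24.4 117.8] q6 143.8
time_s: 39.65
Tz [1.176 0.452 0.338] F [-1.   5.   2.9] yaw -147.1 pos [520.1 -24.4 117.8] q6 143.8
```

```bash
python3 -m handwheel '[[2,[0,0,0],0],[5,[0,0,0],0],[5,[0,0,0],0],[5,[0,-3,0],0],[5,[0,-8,0],0],[5,[0,-13,0],0],[5,[0,-15,0],0],[5,[0,-15,0],0]]'; python3 -c "
from h import *
goto(450,200,280,-147)"
```

```text
time_s: 40.45
ee_pos: [521.3, -23.9, 271.4]
ee_rot: [-89.1, 0.3, -147.1]
force: [0.1, 0.2, -1.0]
gripper_width: 49.9
t 40.45 shift cm [ -6.17  -1.18 -22.66] turn -0.1 yaw -147.1 q [ -3.5  11.2  91.1  -0.5  76.9 143.7]
```

```bash
python3 -m handwheel '[[5,[0,-1.2,0],-17],[5,[0,-1.2,0],-34],[5,[-6,-1.2,-22.6],-80],[5,[-6,-1.2,-22.6],-80],[5,[-6,-1.2,-22.6],-80],[5,[-6,-1.2,-22.6],-80],[5,[-6,-1.2,-22.6],-80],[5,[-6,-1.2,-22.6],-80],[5,[-6,-1.2,-22.6],-80],[5,[-6,-1.2,-22.6],-80]]'; python3 - <<'E'
from h import *
for n in ["scene","side"]:
    cv2.imwrite(f"pics/{n}9.png",vision.grab_frame(n)[:,:,::-1])
E
python3 crop.py pics/side9.png 250 185 130 80 pics/a.png; python3 - <<'E'
import cv2,numpy as np
a=[cv2.imread(f'pics/side{i}.png')[180:400,220:480] for i in (0,9)]
b=[cv2.imread(f'pics/scene{i}.png')[130:350,140:400] for i in (0,9)]
cv2.imwrite('pics/cmp.png',cv2.resize(np.vstack([np.hstack(a),np.hstack(b)]),(780,600)))
E
```

```text
time_s: 41.45
ee_pos: [448.1, 198.3, 278.0]
ee_rot: [-89.8, -0.9, -66.9]
force: [0.9, 0.2, -0.1]
gripper_width: 49.5
```

View pics/cmp.png

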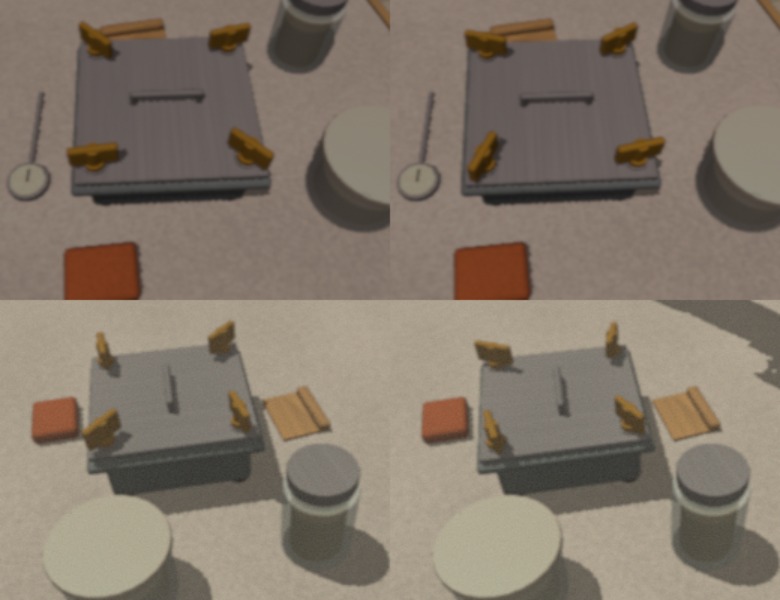

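```bash
python3 -c "
import cv2
im=cv2.imread('pics/side9.png')[180:330,250:420]
cv2.imwrite('pics/s9c.png',cv2.resize(im,None,fx=4,fy=4,interpolation=cv2.INTER_CUBIC))"
```

```text
(no output)
```

View pics/s9c.png

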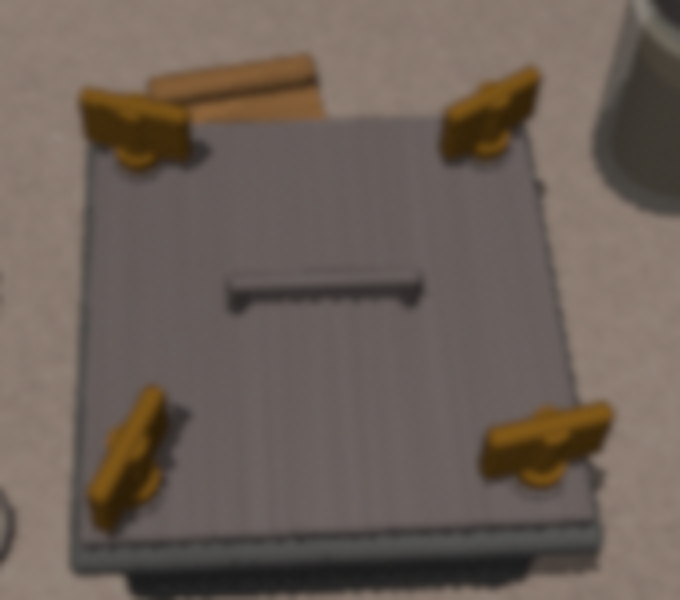

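```bash
python3 - <<'E'
from h import *
S=cam("side")
y0={1:-0.2,2:-59.4,3:-6.8,4:-56.5}; tool={1:188.5,2:177.5,3:148.6,4:153.1}
for k,(a,b) in {3:((97,490),(157,392)),4:((486,437),(608,408)),2:((85,93),(188,125)),1:((447,122),(536,71))}.items():
    P=[plane(S,250+p[0]/4,180+p[1]/4,143) for p in (a,b)]; d=P[1]-P[0]; y=np.degrees(np.arctan2(d[1],d[0]))
    net=(y0[k]-y)%180
    if net<60: net+=180
    print(k,'yaw',y.round(1),'len',np.linalg.norm(d).round(1),'net cw',net.round(1),'springback',round(tool[k]-net,1))
E
```

```text
3 yaw 47.5 len 41.3 net cw 125.7 springback 22.9
4 yaw -1.7 len 45.9 net cw 125.2 springback 27.9
2 yaw -36.6 len 46.3 net cw 157.2 springback 20.3
1 yaw 18.8 len 48.1 net cw 161.0 springback 27.5
```

```bash
python3 -c "
from workcell import job
print(job.job_done())"
```

```text
the job is handed in; nothing more can be done
None
```

The box is closed. I turned each wing nut clockwise until it went snug, in the order nut 3, nut 1, nut 4, nut 2, then let go of each. I handed the job in at about 41.6 s, with the arm clear of everything.

- **Snug:** On each nut the torque rose clearly, from about 0.1 N m while running free to about 0.34–0.43 N m, and I stopped there.
- **Spring-back:** In the side camera picture taken afterwards, the wings had sprung back 20–28° on release. That means every nut reached snug, and even counting the whole spring-back as overturn it is at most 0.49 rad, below the 0.65 rad limit.
- **Net turns:** From where they started, the nuts ended about 126° (nut 3), 161° (nut 1), 125° (nut 4) and 157° (nut 2) further clockwise, all within half a turn. Wing angles read from that view are only good to a few degrees.
- **Surroundings:** In before-and-after pictures the stone, scraper, thermometer, tall jar and tub had not visibly moved. The short jar was never near the arm, but I did not compare it closely.
- **Disagreements:** Single torque readings scattered by about 0.05 N m, so I judged snug on repeated readings. On nut 2 the gripper pulled sideways with about 5 N because its centre was slightly off. I had first placed nut 2 about 5 mm off, and the close-up picture corrected that before I gripped it.

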